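# Shut the open accessory drawer to free the interlocked one

### The job

One drawer of the three-drawer chest has been left open, and the chest's interlock lets only one drawer be open at a time. Push that drawer fully home, then pull the drawer with the bar handle wide open and let go of it. Keep the third drawer shut and do not knock the surveyor's level that stands on the bench beside the chest.

Things in the scene. Friction and masses are not known exactly. Their poses are not given: they have to be found in the camera images.
- cabinet: Fixed grey steel chest, 240 deep (x) x 352 wide (y) x 112 high. Origin: centre of its underside; x axis from front to back (drawers open along -x), z up. Drawers side by side at y = +112, 0, -112 mm, in any order, fronts 108 wide; shut, their faces are at x = -120. Travel 120, stopped at both ends; about 3 N moves one and it stays put. With one over 10 mm out, the others jam after 10 mm.
- left_open_grip (a point): Grip point of the open drawer (50 to 110 mm out at the start): on the axis of its round black knob, 35 mm in front of the drawer's face, 85 mm above the bench. Knob head 28 diameter, from 27 to 43 mm out of the face, on a 12 mm neck. Axes as the chest's; in the chest's frame x = -155 mm when shut, less by as much as the drawer is out.
- wanted_grip (a point): Grip point of the drawer to open, the only one with a bar: middle of a level round black bar, 11 diameter, 90 long (along the chest's y), 35 mm in front of the drawer's face (29 mm clear behind the bar), stems 38 mm either side; 85 mm above the bench, 27 below the chest's top. Axes as the chest's; in the chest's frame x = -155 mm when shut (as at the start), -275 fully out.
- third_grip (a point): Grip point of the third drawer, shut and to stay shut: on the axis of a round black knob like that of the open drawer, 35 mm in front of its face, 85 mm above the bench. Axes as the chest's; x = -155 mm in the chest's frame when shut.
- level_mid (a point): Centre of a small yellow surveyor's level, a loose bystander standing on the bench in front of the chest, well to its left or right: about 115 long, 60 wide, 72 high; this point is 36 mm above its foot.

How it is judged:
By the outcome, as a careful person would: the job done as asked, in the order asked, and still so for the second after the job is handed in, with the robot touching nothing.
It also fails if it takes over 45 s, if anything falls off the work surface, if the arm or the gripper's body presses on something with over 40 N, if the wrist force passes 120 N, or if a joint passes its speed limit or range.

### The arm

A 7-joint arm with a two-finger parallel gripper is mounted at the origin on the work surface. World frame = base frame: x ahead of the robot, y to its left, z up, the work surface at z = 0. Lengths are in m, angles in rad, forces in N, time in s.
With the tool pointing down it reaches from about 0.4 to 0.85 m from the base axis. Payload 4.5 kg.
Tool frame: the origin (TCP) lies between the finger pads; the fingertips stand 17 mm ahead of it and the grasp point (between the pads) lies 2 mm behind it (arm.tips_ahead is the distance from the TCP to the fingertips, in m); x points along the fingers, y is the direction in which the jaws open and shut, and the axes are right-handed (so a half turn about x gives the same grasp; the last joint's range is limited). The gripper opens to 85 mm and grips with 20 to 120 N. Pads are 22 mm wide; open, the fingers measure 114 mm over their backs; the gripper's body (76 mm by 85 mm) begins 54 mm behind the grasp point. The pads swing forward as they close: fully open they stand 13 mm farther back than shut.
Start: joints at [1.32, 0.689, -0.195, 1.565, 0.157, 0.902, -0.215], TCP at [0.176, -0.6, 0.248] pointing down, gripper open.
Joint ranges: [-3.01, 3.01], [-0.46, 2.08], [-1.47, 1.51], [0.13, 2.56], [-1, 4.14], [0.04, 2.09], [-2.66, 2.66]. Speed limits (rad/s): [2.57, 2.57, 3.14, 3.14, 3.14, 3.14, 3.14].

### API

Orientations are given as a unit quaternion [x, y, z, w].
In Python, from cell import arm gives the robot as it stands.
- The arm moves only by the tool move_arm, never from a script. Its argument "rows" is text: rows parted by semicolons, each of 6 numbers parted by spaces: the shift along the tool's x, y, z in mm, then the turn, a rotation vector about the tool's x, y, z in degrees. In form: tx ty tz wx wy wz; .... A call has 1 to 12 rows; each row shifts and turns the pose as measured when the row begins, along the tool's axes as they then stand; what a row does not reach is not made up. A row lasts 1/10 s, in which the tool goes at most 50 mm and 8.59 degrees, less where a joint would pass 70% of its speed; a pose out of reach is approached as far as the arm can. A call is refused whole if a number of a shift passes 50 or a number of a turn 8.59, either way. A call with a gripper value outside its range is refused whole. "jaw" is the opening, from 0 (shut) to 1 (fully open), set as the call begins (left out, the last holds). The fingers move at their own pace and stop on an object; "force" is the grip in N (left out, the last holds). Time passes only in rows, so rows that do not move let the fingers close. It gives the time, the measured TCP pose, the force and the opening at its end, in the units of the state.
- arm.state(): the state, without advancing time (a new reading comes with each control period).
- arm.grab_frame(name): name is "scene" or "top" or "wrist"; returns a dict with "img" (420x560x3 uint8, red, green, blue), "intrinsics" (3x3 intrinsics, pixels), "world_from_camera" (4x4, takes a point from camera to world coordinates); the wrist camera has in their place "T_tool_cam" (4x4, takes a point from camera to tool coordinates, whose origin is the TCP and whose axes are the tool frame's). Camera axes: x right, y up, looking along -z (the intrinsics and any distortion apply to the point x, -y, -z); pixel columns grow to the right and rows downward; lengths in m; the calibration is good to about 2 mm. The wrist camera is an equidistant fisheye: a pixel r from the principal point sees the ray r / f radians off the axis. A picture is of the moment at which its call begins: read the wrist's pose just before it. There is no depth.
- arm.close_job(): hands the job in, once; it reports no verdict.
The state is a dict: "t": time; "q": joint angles; "joint_vel": joint speeds; "effort": joint torques, N m; "ee_pos": TCP position; "eef_rot": TCP orientation; "contact_force": force on the tool from outside, world axes, zero at the start; "moment": the same for the moment, N m; "gripper_width": opening from 0.0 (shut) to 1.0 (fully open).
Only numpy, scipy, OpenCV 4.12 (cv2) and the standard library are available. Lean on these libraries where they do the work, as an engineer would, in place of code of your own. Each camera call takes 0.05 s, during which the arm holds its last target. There are 200 camera calls.

## Working session

There is one attempt and no reset: what is moved stays moved. The work goes in short steps, Python scripts to look and compute and a tool call to move; the robot and the scene stay as the last step left them, time stands still between calls to the robot, and variables do not carry over. Pictures are saved under pics/ and viewed, about 8 in all and at most 12, crops included, and the job is handed in when it is done.

Besides the shell and the picture viewer there is one more tool, called after "Emit:" as name(argument=value, ...) on one line, values as JSON. move_arm: Moves the arm, as the interface text tells. Its arguments: {"type":"object","properties":{"rows":{"type":"string"},"jaw":{"type":"number"},"force":{"type":"number"}},"required":["rows"]}

```bash
mkdir -p pics
python3 - <<'E'
from cell import arm
import cv2
s=arm.state();print({k:s[k] for k in('t','ee_pos','eef_rot','gripper_width')},arm.tips_ahead)
import numpy as np
for n in('scene','top'):
    f=arm.grab_frame(n);cv2.imwrite(f'pics/{n}0.png',f['img'][:,:,::-1]);print(n,f['intrinsics'],np.round(f['world_from_camera'],4))
    np.savez(f'{n}.npz',K=f['intrinsics'],T=f['world_from_camera'],img=f['img'])
E
```

```text
{'t': 0.0, 'ee_pos': array([ 0.1753713 , -0.59922002,  0.24745349]), 'eef_rot': array([-0.69979285, -0.10103533,  0.70009955, -0.09971187]), 'gripper_width': 1.0016440127891153} 0.017
scene [[400.58940648   0.         281.57110119]
 [  0.         400.58940648 207.46949892]
 [  0.           0.           1.        ]] [[-4.6430e-01 -7.7080e-01  4.3610e-01  1.1608e+00]
 [ 8.8570e-01 -4.0420e-01  2.2840e-01  2.6150e-01]
 [ 2.0000e-04  4.9230e-01  8.7040e-01  1.0835e+00]
 [ 0.0000e+00  0.0000e+00  0.0000e+00  1.0000e+00]]
top [[391.79958559   0.         279.96142519]
 [  0.         391.79958559 208.80115746]
 [  0.           0.           1.        ]] [[-0.0192  0.9813 -0.1913  0.4608]
 [-0.9997 -0.0162  0.0172  0.0039]
 [ 0.0138  0.1916  0.9814  1.0811]
 [ 0.      0.      0.      1.    ]]
```

View pics/scene0.png

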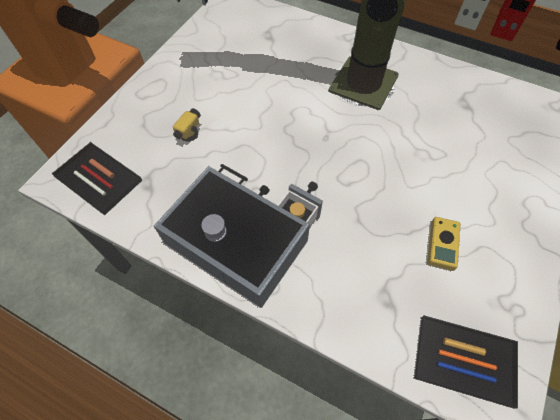

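View pics/top0.png

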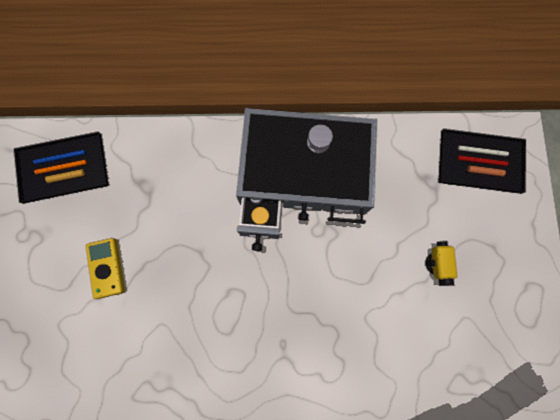

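The open drawer, with its round knob, is on the left (+y) at about (258,245) in the top view. The third drawer's knob is in the middle (303,216) and the bar is on the right (347,219). The level stands at about (443,263). A mug-like object sits on top of the chest. I'll enlarge to get exact pixels.

Run:
```python
import cv2
i=cv2.imread('pics/top0.png')[95:275,225:465]
cv2.imwrite('pics/topc.png',cv2.resize(i,None,fx=3.333,fy=3.333,interpolation=cv2.INTER_CUBIC))
```

```text
(no output)
```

View pics/topc.png

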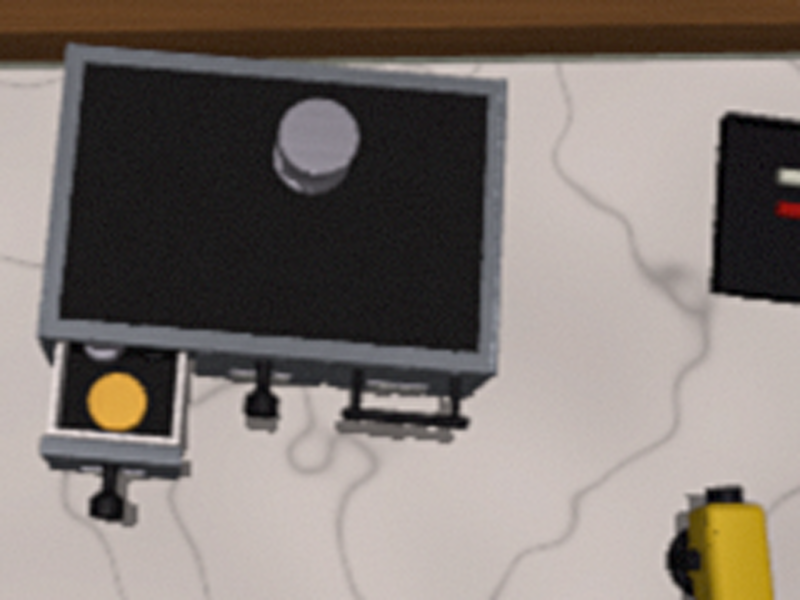

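```bash
cat > h.py <<'E'
import numpy as np
from scipy.spatial.transform import Rotation as R
d=np.load('top.npz');K,T=d['K'],d['T']
def pix(u,v,z):
    r=T[:3,:3]@np.array([(u-K[0,2])/K[0,0],-(v-K[1,2])/K[1,1],-1]);return T[:3,3]+r*(z-T[2,3])/r[2]
def c(u,v,z): return pix(225+u/3.333,95+v/3.333,z)
E
python3 - <<'E'
from h import *
P=np.array([c(68,45,.112),c(506,80,.112),c(496,375,.112),c(40,338,.112)])
M=np.array([[.12,.176],[.12,-.176],[-.12,-.176],[-.12,.176]])
print(P.round(3), np.linalg.norm(P-np.roll(P,-1,0),axis=1))
H=M-M.mean(0);Q=P[:,:2]-P[:,:2].mean(0)
a=np.arctan2((H[:,0]*Q[:,1]-H[:,1]*Q[:,0]).sum(),(H*Q).sum());C=P[:,:2].mean(0)
print('yaw',np.degrees(a),C)
Rm=np.array([[np.cos(a),-np.sin(a)],[np.sin(a),np.cos(a)]])
for n,p in dict(open=c(107,505,.085),third=c(261,403,.085),barL=c(347,412,.085),barR=c(467,422,.085),level=pix(445,262,.06)).items(): print(n,p.round(3),(Rm.T@(p[:2]-C)).round(3))
print('model bar',C+Rm@[-.155,-.112],'tool R\n',R.from_quat([-0.69979285,-0.10103533,0.70009955,-0.09971187]).as_matrix().round(3))
E
```

```text
[[ 0.922  0.073  0.112]
 [ 0.888 -0.274  0.112]
 [ 0.649 -0.251  0.112]
 [ 0.683  0.095  0.112]] [0.34915939 0.23975889 0.34741523 0.23945887]
yaw -5.577801447703191 [ 0.78558461 -0.08915726]
open [0.558 0.046 0.085] [-0.239  0.113]
third [ 0.635 -0.074  0.085] [-0.151  0.001]
barL [ 0.627 -0.14   0.085] [-0.153 -0.066]
barR [ 0.618 -0.233  0.085] [-0.153 -0.159]
level [ 0.512 -0.441  0.06 ] [-0.238 -0.377]
model bar [ 0.62043242 -0.18556137] tool R
 [[-0.001  0.281 -0.96 ]
 [ 0.002 -0.96  -0.281]
 [-1.    -0.002  0.   ]]
```

Emit:
move_arm(rows="0 0 0 -8.5 0 0;0 0 0 -8.5 0 0;0 0 0 -8.5 0 0;0 0 0 -8.5 0 0;0 0 0 -8.5 0 0;0 0 0 -8.5 0 0;0 0 0 -8.5 0 0;0 0 0 -8.5 0 0;0 0 0 0 0 0", jaw=0, force=40)

```text
t: 1.0
ee_pos: [0.1735, -0.5963, 0.2429]
eef_rot: [0.521, 0.483, -0.519, 0.475]
contact_force: [0.9, 0.5, -0.3]
gripper_width: 0.004
```

```bash
cat >> h.py <<'E'
C=np.array([.7856,-.0892]);a=np.radians(-5.578)
Rm=np.array([[np.cos(a),-np.sin(a)],[np.sin(a),np.cos(a)]])
def to(cx,cy,z):
    from cell import arm
    s=arm.state();t=R.from_quat(s['eef_rot']).as_matrix();p=s['ee_pos']
    w=np.r_[C+Rm@[cx,cy],z]
    RW=np.eye(3);RW[:2,:2]=Rm
    G=np.column_stack([[0,0,-1],RW[:,0],np.cross([0,0,-1],RW[:,0])])
    print('t',s['t'],'chest',(Rm.T@(p[:2]-C)).round(4),p[2].round(4),'jaw',round(s['gripper_width'],2),'F',np.round(s['contact_force'],1))
    print('shift tool mm',((t.T@(w-p))*1000).round(1),'turn',np.degrees(R.from_matrix(t.T@G).as_rotvec()).round(2))
    print('world',w.round(3))
E
python3 -c "
from h import *
to(-.295,.113,.247)"
```

```text
t 1.0 chest [-0.5599 -0.5641] 0.2429 jaw 0.0 F [ 0.9  0.5 -0.3]
shift tool mm [   1.1  275.9 -672.7] turn [ 0.94 -0.58  0.35]
world [0.503 0.052 0.247]
```

Emit:
move_arm(rows="0 17 -42 0.9 -0.6 0.3;0 17 -42 0 0 0;0 17 -42 0 0 0;0 17 -42 0 0 0;0 17 -42 0 0 0;0 17 -42 0 0 0;0 17 -42 0 0 0;0 17 -42 0 0 0;0 17 -42 0 0 0;0 17 -42 0 0 0;0 17 -42 0 0 0;0 17 -42 0 0 0")

```text
t: 2.2
ee_pos: [0.4431, -0.1128, 0.2395]
eef_rot: [-0.539, -0.455, 0.541, -0.458]
contact_force: [1.0, -0.8, -0.0]
gripper_width: -0.001
```

```bash
python3 -c "
from h import *
to(-.295,.113,.247)"
```

```text
t 2.2 chest [-0.3386 -0.0568] 0.2395 jaw -0.0 F [ 1.  -0.8 -0. ]
shift tool mm [  -8.3   31.6 -172.4] turn [-4.01  0.28 -0.01]
world [0.503 0.052 0.247]
```

Emit:
move_arm(rows="0 7 -38 -4 0 0;0 7 -38 0 0 0;0 7 -38 0 0 0;0 7 -38 0 0 0;0 4 -20 0 0 0;0 0 0 0 0 0")

```text
t: 2.8
ee_pos: [0.5, 0.0702, 0.2393]
eef_rot: [0.528, 0.471, -0.525, 0.473]
contact_force: [0.6, 0.0, -1.0]
gripper_width: -0.003
```

```bash
python3 -c "
from h import *
to(-.295,.113,.088)
from cell import arm;import cv2
f=arm.grab_frame('wrist');cv2.imwrite('pics/w1.png',f['img'][:,:,::-1])"
```

```text
t 2.8 chest [-0.2997  0.1308] 0.2393 jaw -0.0 F [ 0.6  0.  -1. ]
shift tool mm [151.3   4.1  18. ] turn [-0.59 -0.08 -0.29]
world [0.503 0.052 0.088]
```

View pics/w1.png

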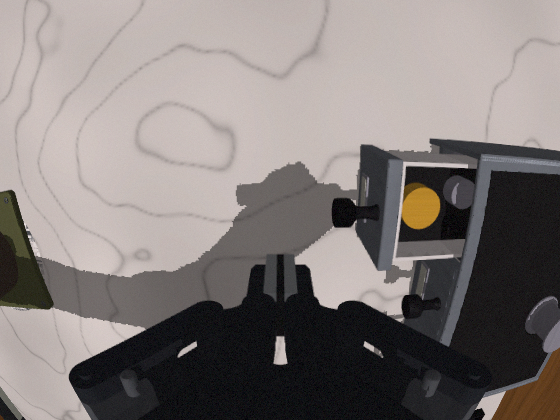

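The wrist view shows the jaws lined up with the chest's x. The open drawer's knob is ahead at (345,212) and the shut fingertips, at (280,265), are clear in front of it. I'll descend.

Emit:
move_arm(rows="38 1 6 -0.6 0 -0.3;38 0 6 0 0 0;38 0 6 0 0 0;30 0 2 0 0 0;8 0 0 0 0 0;0 0 0 0 0 0")

```text
t: 3.45
ee_pos: [0.4989, 0.0367, 0.0843]
eef_rot: [-0.528, -0.466, 0.531, -0.471]
contact_force: [0.2, -0.1, 0.1]
gripper_width: -0.0
```

```bash
python3 -c "
from h import *
to(-.180,.113,.086)"
```

```text
t 3.45 chest [-0.2976  0.0975] 0.0843 jaw -0.0 F [ 0.2 -0.1  0.1]
shift tool mm [ -1.5 117.2 -18.3] turn [-1.37  0.42 -0.14]
world [0.617 0.041 0.086]
```

Emit:
move_arm(rows="-1 0 -15 -1.2 0 0;0 10 0 0 0 0;0 10 0 0 0 0;0 10 0 0 0 0;0 10 0 0 0 0;0 10 0 0 0 0;0 0 0 0 0 0")

```text
t: 4.15
ee_pos: [0.5573, 0.0497, 0.0949]
eef_rot: [0.526, 0.471, -0.522, 0.478]
contact_force: [0.8, 0.2, -0.4]
gripper_width: 0.0
```

```bash
python3 -c "
from h import *
to(-.180,.113,.086)"
```

```text
t 4.15 chest [-0.2407  0.1161] 0.0949 jaw 0.0 F [ 0.8  0.2 -0.4]
shift tool mm [ 9.7 60.6  2.9] turn [-0.11  0.2  -0.68]
world [0.617 0.041 0.086]
```

Emit:
move_arm(rows="5 8 1 0 0 -0.5;2 8 0 0 0 0;0 8 0 0 0 0;0 8 0 0 0 0;0 8 0 0 0 0;0 0 0 0 0 0")

```text
t: 4.75
ee_pos: [0.5981, 0.0456, 0.0911]
eef_rot: [-0.524, -0.473, 0.524, -0.476]
contact_force: [0.2, -0.2, 0.1]
gripper_width: -0.004
```

```bash
python3 -c "
from h import *
to(-.180,.113,.086)
from cell import arm;import cv2
f=arm.grab_frame('wrist');cv2.imwrite('pics/w2.png',f['img'][:,:,::-1])"
```

```text
t 4.75 chest [-0.1997  0.116 ] 0.0911 jaw -0.0 F [ 0.2 -0.2  0.1]
shift tool mm [ 5.2 19.7  2.9] turn [-0.06  0.18 -0.13]
world [0.617 0.041 0.086]
```

View pics/w2.png

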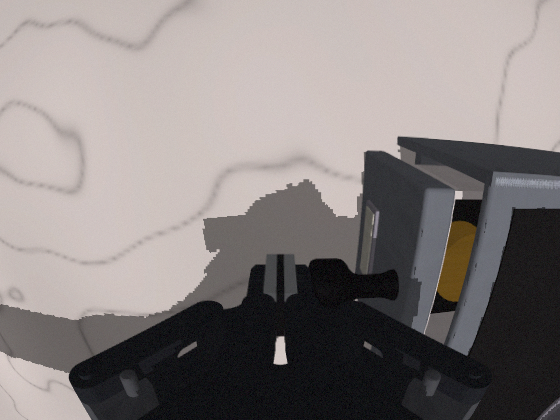

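The fingers at (285,270) are against the knob head at (325,280), and the drawer has come most of the way in, so the push is working. I'll carry on in small steps until it stops.

Emit:
move_arm(rows="4 7 1 0 0 0;0 6 1 0 0 0;0 4 0 0 0 0;0 3 0 0 0 0;0 0 0 0 0 0")

```text
t: 5.3
ee_pos: [0.6186, 0.0427, 0.0872]
eef_rot: [-0.523, -0.474, 0.524, -0.476]
contact_force: [-0.3, 0.6, -0.1]
gripper_width: 0.005
```

```bash
python3 -c "
from h import *
to(-.180,.113,.086)"
```

```text
t 5.3 chest [-0.1791  0.115 ] 0.0872 jaw 0.01 F [-0.3  0.6 -0.1]
shift tool mm [ 1.2 -1.   2. ] turn [ 0.03  0.12 -0.08]
world [0.617 0.041 0.086]
```

Emit:
move_arm(rows="0 4 0 0 0 0;0 4 0 0 0 0;0 4 0 0 0 0")

```text
t: 5.6
ee_pos: [0.6227, 0.0422, 0.0868]
eef_rot: [-0.518, -0.478, 0.528, -0.473]
contact_force: [-10.9, 1.5, 9.9]
gripper_width: 0.002
```

```bash
python3 -c "
from h import *
to(-.180,.113,.086)"
```

```text
t 5.6 chest [-0.1749  0.115 ] 0.0868 jaw 0.0 F [-10.9   1.5   9.9]
shift tool mm [ 0.9 -5.1  2. ] turn [0.13 0.35 0.88]
world [0.617 0.041 0.086]
```

Emit:
move_arm(rows="0 5 0 0 0 0;0 5 0 0 0 0")

```text
t: 5.8
ee_pos: [0.6225, 0.0422, 0.0865]
eef_rot: [-0.511, -0.483, 0.534, -0.469]
contact_force: [-13.6, 1.0, 10.8]
gripper_width: -0.007
```

Emit:
move_arm(rows="0 -12 0 0 0 0;0 -25 0 0 0 0;-20 -10 0 0 0 0;-45 0 0 0 0 0;-45 0 0 0 0 0;-40 0 30 0 0 0;0 0 45 0 0 0;0 0 45 0 0 0;0 0 45 0 0 0;0 0 40 0 0 0;0 0 0 0 0 0;0 0 0 0 0 0", jaw=0.3)

```text
t: 7.0
ee_pos: [0.5721, -0.1648, 0.2499]
eef_rot: [-0.517, -0.477, 0.528, -0.476]
contact_force: [0.3, -0.1, -0.0]
gripper_width: 0.299
```

```bash
python3 -c "
from h import *
to(-.155,-.112,.2)
from cell import arm;import cv2,numpy as np
f=arm.grab_frame('wrist');g=arm.grab_frame('top')
i=cv2.resize(g['img'][95:275,225:465],(560,420),interpolation=cv2.INTER_CUBIC)
cv2.imwrite('pics/w3.png',cv2.resize(np.hstack([f['img'],i]),(800,300))[:,:,::-1])
cv2.imwrite('pics/w3w.png',f['img'][:,:,::-1])"
```

```text
t 7.0 chest [-0.2051 -0.096 ] 0.2499 jaw 0.3 F [ 0.3 -0.1 -0. ]
shift tool mm [49.5 50.6 15.8] turn [0.36 0.65 0.64]
world [ 0.62  -0.186  0.2  ]
```

View pics/w3.png

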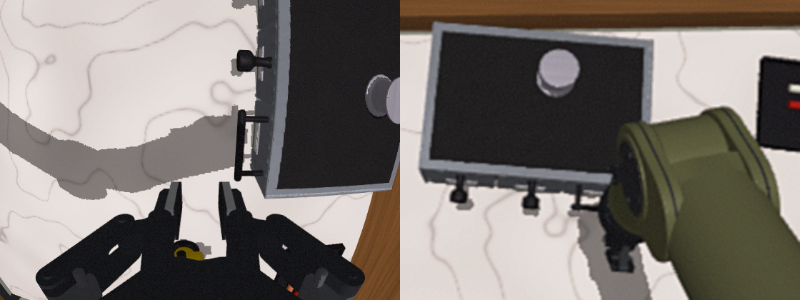

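The left drawer is now home: its knob, at (459,192) in the right half, lines up with the third one. Next I'll move above the bar.

Emit:
move_arm(rows="10 25 8 0.3 0.6 0.6;30 20 7 0 0 0;35 5 0 0 0 0;30 0 0 0 0 0;8 0 0 0 0 0;0 0 0 0 0 0;0 0 0 0 0 0")

```text
t: 7.8
ee_pos: [0.628, -0.172, 0.1365]
eef_rot: [0.522, 0.479, -0.516, 0.481]
contact_force: [-0.1, -0.3, -0.4]
gripper_width: 0.301
```

```bash
python3 -c "
from h import *
to(-.155,-.112,.087)
from cell import arm;import cv2
f=arm.grab_frame('wrist');cv2.imwrite('pics/w4.png',f['img'][:,:,::-1])"
```

```text
t 7.8 chest [-0.1488 -0.0977] 0.1365 jaw 0.3 F [-0.1 -0.3 -0.4]
shift tool mm [49.4 -6.9 14.4] turn [ 1.09 -0.23 -0.44]
world [ 0.62  -0.186  0.087]
```

View pics/w4.png

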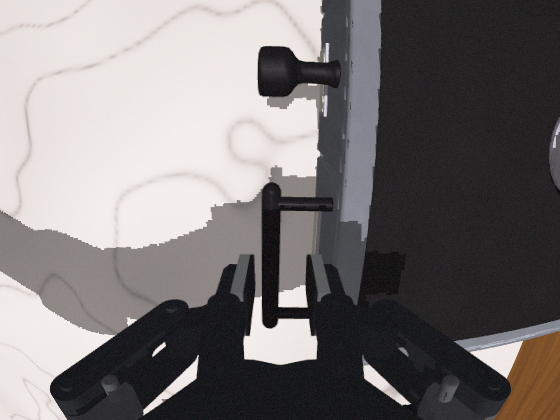

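The bar runs at column 270, from row 185 to 325. It sits between the jaws (240 and 315, centre 280), which agrees with the computed -7 mm. I'll correct that and descend.

Emit:
move_arm(rows="0 -7 8 1 0 0;10 0 3 0 0 0;0 0 0 0 0 0")

```text
t: 8.15
ee_pos: [0.6216, -0.1837, 0.13]
eef_rot: [0.528, 0.472, -0.52, 0.478]
contact_force: [-0.1, -0.6, -0.0]
gripper_width: 0.297
```

```bash
python3 -c "
from h import *
to(-.155,-.112,.085)"
```

```text
t 8.15 chest [-0.1541 -0.1099] 0.13 jaw 0.3 F [-0.1 -0.6 -0. ]
shift tool mm [45.  -1.6  2.2] turn [-0.02 -0.16 -0.83]
world [ 0.62  -0.186  0.085]
```

Emit:
move_arm(rows="15 -1 1 0 0 -0.8;15 0 0 0 0 0;12 0 0 0 0 0;3 0 0 0 0 0;0 0 0 0 0 0")

```text
t: 8.65
ee_pos: [0.6224, -0.1858, 0.0867]
eef_rot: [0.525, 0.473, -0.523, 0.476]
contact_force: [-4.3, 0.7, 6.4]
gripper_width: 0.298
```

```bash
python3 -c "
from h import *
to(-.155,-.112,.085)"
```

```text
t 8.65 chest [-0.153 -0.112] 0.0867 jaw 0.3 F [-4.3  0.7  6.4]
shift tool mm [ 1.7 -2.   0. ] turn [-0.13 -0.02 -0.26]
world [ 0.62  -0.186  0.085]
```

Emit:
move_arm(rows="0 -3 0 0 0 0;0 0 0 0 0 0;0 0 0 0 0 0;0 0 0 0 0 0;0 0 0 0 0 0", jaw=0, force=50)

```text
t: 9.15
ee_pos: [0.6201, -0.1852, 0.0867]
eef_rot: [0.525, 0.473, -0.523, 0.476]
contact_force: [-1.9, -0.5, 7.8]
gripper_width: 0.109
```

```bash
python3 -c "
from h import *
to(-.275,-.112,.086)"
```

```text
t 9.15 chest [-0.1554 -0.1117] 0.0867 jaw 0.11 F [-1.9 -0.5  7.8]
shift tool mm [  -0.  -119.6    0.6] turn [-0.1   0.05 -0.34]
world [ 0.501 -0.174  0.086]
```

Jaw 0.11 × 85 mm is about 9–11 mm, so the bar is gripped. Now I'll pull.

Emit:
move_arm(rows="0 -10 0 0 0 0;0 -10 0 0 0 0;0 -10 0 0 0 0;0 -10 0 0 0 0;0 -10 0 0 0 0;0 -10 0 0 0 0;0 0 0 0 0 0")

```text
t: 9.85
ee_pos: [0.5687, -0.1801, 0.0866]
eef_rot: [0.531, 0.467, -0.517, 0.482]
contact_force: [-1.9, 0.4, 7.9]
gripper_width: 0.106
```

```bash
python3 -c "
from h import *
to(-.275,-.112,.086)"
```

```text
t 9.85 chest [-0.2071 -0.1115] 0.0866 jaw 0.11 F [-1.9  0.4  7.9]
shift tool mm [ -1.3 -67.9   0.6] turn [-0.11  0.02 -1.63]
world [ 0.501 -0.174  0.086]
```

Emit:
move_arm(rows="-1 -12 0 0 0 -0.8;0 -12 0 0 0 -0.8;0 -12 0 0 0 0;0 -12 0 0 0 0;0 -10 0 0 0 0;0 -7 0 0 0 0;0 -6 0 0 0 0;0 -4 0 0 0 0;0 0 0 0 0 0")

```text
t: 10.75
ee_pos: [0.502, -0.1733, 0.0866]
eef_rot: [0.531, 0.469, -0.518, 0.48]
contact_force: [-2.6, 0.2, 8.6]
gripper_width: 0.11
```

```bash
python3 -c "
from h import *
to(-.275,-.112,.086)"
```

```text
t 10.75 chest [-0.2741 -0.1113] 0.0866 jaw 0.11 F [-2.6  0.2  8.6]
shift tool mm [ 0.6 -1.   0.7] turn [-0.13 -0.14 -1.36]
world [ 0.501 -0.174  0.086]
```

Emit:
move_arm(rows="0 -3 0 0 0 0;0 -3 0 0 0 0;0 0 0 0 0 0")

```text
t: 11.05
ee_pos: [0.5019, -0.1733, 0.0866]
eef_rot: [0.534, 0.466, -0.515, 0.483]
contact_force: [-1.5, 0.2, 7.5]
gripper_width: 0.107
```

Emit:
move_arm(rows="0 0 0 0 0 0;0 0 0 0 0 0;0 0 0 0 0 0;0 0 0 0 0 0", jaw=0.3)

```text
t: 11.45
ee_pos: [0.4966, -0.1721, 0.0846]
eef_rot: [0.531, 0.469, -0.517, 0.48]
contact_force: [0.6, 0.3, 0.3]
gripper_width: 0.302
```

```bash
python3 -c "
from h import *
to(-.275,-.112,.086)"
```

```text
t 11.45 chest [-0.2796 -0.1106] 0.0846 jaw 0.3 F [0.6 0.3 0.3]
shift tool mm [-1.3  4.6  1.4] turn [-0.1  -0.26 -1.41]
world [ 0.501 -0.174  0.086]
```

Emit:
move_arm(rows="0 4 0 0 0 -1;-10 0 0 0 0 0;-20 0 0 0 0 0;-30 0 0 0 0 0;-45 0 0 0 0 0;-45 0 0 0 0 0;0 -40 0 0 0 0;0 -40 0 0 0 0;0 0 0 0 0 0;0 0 0 0 0 0")

```text
t: 12.45
ee_pos: [0.4138, -0.1642, 0.2439]
eef_rot: [0.526, 0.474, -0.522, 0.476]
contact_force: [1.3, -0.1, 0.2]
gripper_width: 0.299
```

Run:
```python
from h import *
to(-.275,-.112,.2)
from cell import arm;import cv2
f=arm.grab_frame('scene')['img'];g=arm.grab_frame('top')['img'][95:305,200:480]
cv2.imwrite('pics/end.png',np.vstack([cv2.resize(f[90:300,120:400],(400,300),interpolation=cv2.INTER_CUBIC),cv2.resize(g,(400,300),interpolation=cv2.INTER_CUBIC)])[:,:,::-1])
```

```text
t 12.45 chest [-0.3627 -0.1107] 0.2439 jaw 0.3 F [ 1.3 -0.1  0.2]
shift tool mm [44.3 87.5  1.3] turn [-0.04 -0.11 -0.28]
world [ 0.501 -0.174  0.2  ]
```

View pics/end.png

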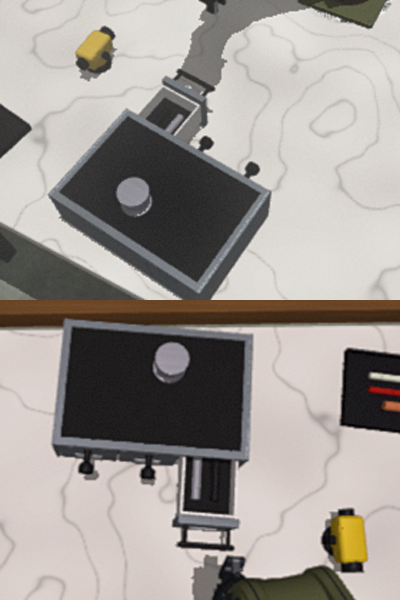

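The bar drawer is wide open, with its bar at (207,545) in the lower half. Both knob drawers are shut, with knobs at (86,467) and (148,471). The level still stands where it was and the gripper is clear. Handing in.

```bash
python3 -c "
from cell import arm;print(arm.close_job())"
```

```text
the job is handed in; nothing more can be done
None
```

The job is done and handed in at about 12.5 s. I pushed the left (+y) knob drawer home, then gripped the bar, pulled its drawer open, let go and moved clear.

- **Left drawer:** it was pushed against its stop, which resisted with about 14 N. The pictures show it in line with the third drawer.
- **Bar drawer:** the tool measured about 119 mm of travel, and a further pull gave no more movement. The last picture shows the drawer wide open and the gripper clear of it.
- **Third drawer and level:** the last pictures show the third drawer shut and the level standing where it was.
- **Forces:** the largest force I read was about 17 N, during the push. There was a light brush of 5–8 N as the fingers went down behind the bar, and a steady upward force of about 8 N while gripping and pulling, which went away on release.

No check failed or disagreed.

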